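# Press-test the cream converter in its toggle-clamp nest

### The job

Two test nests with toggle clamps stand on the bench, both clamps open. On the nest that holds the cream converter, swing the clamp by its red handle over centre until it is fully shut on the converter and let go, so that it holds by itself for at least two seconds; then swing it back fully open and let go. Keep the converter in its nest and leave the black converter's clamp open.

Things in the scene. Friction and masses are not known exactly. Their poses are not given: they have to be found in the camera images.
- nest: Fixed aluminium plate 170x110x12 mm with blue blocks, the cream converter's nest. Origin on the bench directly under the clamp's hinge; z up; the converter is centred 70 mm along -x; yaw up to 0.45 rad either way. The hinge axis is parallel to y, 65 mm above the origin, between steel cheeks 82 mm high. The twin nest with the black converter stands 200 mm or more to its left or right.
- clamp (a joint): Angle q of the cream nest's clamp, rad: 0 shut, its rubber pad on the converter; 1.66 open at its stop (start). Arm and handle turn as one piece. Shut, the arm (82 mm) lies level over the converter; open, it stands upright over the hinge. An over-centre spring drives it shut below q = 0.75, open above, and holds it at either end; let go, it gets there within 2 s.
- clamp_grip (a point): Centre of the red sleeve on that clamp's handle: 18 mm wide (nest y), 22 mm thick, 55 mm long along the handle, 105 mm from the hinge. In the nest's frame, in m: x = 0.105 sin(q - 0.524), y = 0, z = 0.065 + 0.105 cos(q - 0.524). So the handle leans 30 deg towards the converter when shut, 65 deg away when open. Moving it takes up to about 6 N.
- cream_unit_mid (a point): Centre of the cream converter, a loose plastic casing 60 mm (nest x) x 80 mm (nest y) x 24 mm high, 120 g, lying on the nest's plate between the blue blocks with about 3 mm of play; its top is 36 mm above the bench.
- other_clamp (a joint): Angle of the identical clamp on the black converter's nest, same meaning: it starts open at 1.66 and must stay open.
Not all that is in view belongs to the job. Leave any purple or yellow look-alike of the nest alone.

How it is judged (in metres and radians):
On the way:
1. the cream converter's clamp is fully shut on it and holds by itself, let go by the fingers, for 1.5 s (value of joint clamp below 0.05 rad and horizontal distance between cream_unit_mid and nest between 0.058 and 0.082 m and distance of cream_unit_mid from where it was at the start of the episode below 0.012 m and contact force between the fingers and nest below 0.5 N), for 1.5 s.
At the end, for the whole second after the job is handed in: the cream converter's clamp is back open (joint above 1.55 rad) and at rest, the cream converter lies within 12 mm of where it started, in its nest, and the other clamp is open (above 1.5 rad) (value of joint clamp above 1.55 rad and velocity of joint clamp between -0.1 and 0.1 rad/s and distance of cream_unit_mid from where it was at the start of the episode below 0.012 m and value of joint other_clamp above 1.5 rad); the robot touches nothing.
It fails at once if the black converter's clamp is swung off its open stop by more than about 20 degrees (value of joint other_clamp below 1.3 rad).
It fails at once if the cream converter is knocked more than 20 mm out of place (distance of cream_unit_mid from where it was at the start of the episode above 0.02 m).
It also fails if it takes over 48 s, if anything falls off the work surface, if the arm or the gripper's body presses on something with over 40 N, if the wrist force passes 120 N, or if a joint passes its speed limit or range.

### The arm

A 7-joint arm with a two-finger parallel gripper is mounted at the origin on the work surface. World frame = base frame: x ahead of the robot, y to its left, z up, the work surface at z = 0. Lengths are in mm, angles in rad, forces in N, time in s.
With the tool pointing down it reaches from about 425 to 1025 mm from the base axis. Payload 3.6 kg.
Tool frame: the origin (TCP) lies at the very end of the fingers, on their centre line; the grasp point (between the pads) lies behind it (bot.hold_point_z is the z of the grasp point in the tool frame, in mm); z points along the fingers, y is the line along which they close (so a half turn about z gives the same grasp; the last joint's range is limited). The gripper opens to 85 mm and grips with 20 to 120 N. Pads are 22 mm wide; open, the fingers measure 114 mm over their backs; the gripper's body (76 mm by 85 mm) begins 54 mm behind the grasp point. The pads swing forward as they close: fully open they stand 13 mm farther back than shut.
Start: joints at [1.2, 0.591, 0.048, 1.609, -0.033, 0.943, -0.034], TCP at [198.129, -697.406, 231.302] pointing down, gripper open.
Joint ranges: [-2.69, 2.69], [-0.47, 2.24], [-1.27, 1.36], [0.19, 2.51], [-1.53, 4.68], [0.08, 2.07], [-3.09, 3.09]. Speed limits (rad/s): [2.57, 2.57, 3.14, 3.14, 3.14, 3.14, 3.14].

### API

Orientations are given as a rotation vector (axis times angle).
In Python, from rig import bot gives the robot as it stands.
- The arm moves only by the shell command python3 -m inch 'ROWS' [OPENING] [FORCE]. ROWS is JSON, a list that holds one entry, the list of rows, each a list of 6 numbers: the shift along the tool's x, y, z in cm, then the turn, a rotation vector about the tool's x, y, z in rad. In form: [[[dx, dy, dz, wx, wy, wz], ...]]. A call has 1 to 8 rows; each row is the pose to reach, as a shift and turn from the pose commanded when the call began, along the tool's axes at that moment; what a row does not reach only later rows make up. A row lasts 1/12 s, in which the tool goes at most 41.7 mm and 7.16 degrees, less where a joint would pass 70% of its speed; a pose out of reach is approached as far as the arm can. A call with a gripper value outside its range is refused whole. OPENING is the opening, from 0 (shut) to 1 (fully open), set as the call begins (- or left out, the last holds). The fingers move at their own pace and stop on an object; FORCE is the grip in N (left out, the last holds). Time passes only in rows, so rows that repeat a pose let the fingers close. It gives the time, the measured TCP pose, the force, the opening and the grip force at its end, in the units of the state.
- bot.read_state(): the state, without advancing time (a new reading comes with each control period).
- bot.grab_frame(name): name is "side" or "top"; returns a dict with "img" (384x512x3 uint8, blue, green, red), "camera_matrix" (3x3 intrinsics, pixels), "eye" and "orientation" of the camera in the world. Camera axes: x right, y up, looking along -z (the intrinsics and any distortion apply to the point x, -y, -z); pixel columns grow to the right and rows downward; lengths in mm; the calibration is good to about 2 mm. A picture is of the moment at which its call begins. There is no depth.
- bot.finish_job(): hands the job in; it is judged then, once.
Trained networks look in a picture, given as the dict that the camera call returned (one of the last four; its "shot" number tells which), for a name from the list of things; names that differ only in an ending like _2 or _b are one class to them, and where a whole thing is asked for, a point or a joint stands for the part that bears it (a point fixed in the world has none). Each returns a list of dicts, best first, with "p" (0 to 1); they miss things now and then, are a little off and sometimes report something else, mostly with a low value. They report only what shows in the picture. A call takes as long as a camera call. They do not tell look-alikes from the thing itself.
- bot.search_frame(thing, picture): "rect" ([left, top, width, height] in pixels, round what is visible of it).
- bot.regions_of(thing, picture): "region" (384x512 bool, what is visible of it) and "rect" ([left, top, width, height] in pixels, round what is visible of it).
The state is a dict: "time": time; "q": joint angles; "qvel": joint speeds; "joint_efforts": joint torques, N m; "eef_pos": TCP position; "tcp_rot": TCP orientation; "wrist_force": force on the tool from outside, world axes, zero at the start; "ft_torque": the same for the moment, N m; "opening": finger opening in mm; "grip_force": force on a finger pad.
Only numpy, scipy, OpenCV 4.12 (cv2) and the standard library are available. Lean on these libraries where they do the work, as an engineer would, in place of code of your own. Each camera call takes 0.05 s, during which the arm holds its last target. There are 200 camera calls.

## Working session

There is one attempt and no reset: what is moved stays moved. The work goes in short steps, Python scripts to look and compute and a shell command to move; the robot and the scene stay as the last step left them, time stands still between calls to the robot, and variables do not carry over. Pictures are saved under pics/ and viewed, at most 10 in all, crops included, and the job is handed in when it is done.

```bash
ls; mkdir -p pics; cat > h.py <<'E'
import numpy as np, cv2
from scipy.spatial.transform import Rotation as R
from rig import bot
E
python3 - <<'E'
from h import *
s=bot.read_state(); print(s['time'],s['eef_pos'],s['tcp_rot'],s['opening'],bot.hold_point_z)
ims=[]
for n in ("side","top"):
    f=bot.grab_frame(n); ims.append(f)
    print(n,f['eye'],f['orientation'],f['camera_matrix'],[k for k in f])
    cv2.imwrite(f'pics/{n}0.png',f['img'])
    for t in ("nest","clamp","clamp_grip","cream_unit_mid"):
        for d in bot.search_frame(t,f)[:4]: print(n,t,d)
E
```

```text
pics
0.0 [ 197.91287587 -696.5892028   230.143395  ] [-3.10933390e+00 -4.33215480e-01  6.42125274e-04] 85.5284037197787 -18.700000000000003
side [ 283.94324529  887.83933675 1414.11481119] [ 0.06230708 -1.00729568 -2.7983407 ] [[465.6531694    0.         249.76194887]
 [  0.         465.6531694  200.16996414]
 [  0.           0.           1.        ]] ['img', 'camera_matrix', 'eye', 'orientation', 'shot']
side nest {'rect': [202.1, 188.0, 67.8, 41.7], 'p': 0.78}
side nest {'rect': [275.9, 163.8, 50.2, 46.0], 'p': 0.7}
side nest {'rect': [272.3, 111.8, 42.3, 42.2], 'p': 0.62}
side nest {'rect': [254.3, 309.3, 57.7, 46.7], 'p': 0.58}
side clamp {'rect': [201.7, 185.0, 36.8, 15.7], 'p': 0.78}
side clamp {'rect': [271.2, 312.1, 26.5, 22.7], 'p': 0.76}
side clamp {'rect': [286.7, 112.6, 20.9, 27.4], 'p': 0.55}
side clamp {'rect': [291.8, 166.0, 20.7, 25.4], 'p': 0.51}
side clamp_grip {'rect': [296.8, 164.1, 15.8, 31.1], 'p': 0.76}
side clamp_grip {'rect': [202.0, 186.5, 36.6, 14.5], 'p': 0.75}
side clamp_grip {'rect': [264.9, 313.3, 30.8, 26.3], 'p': 0.66}
side clamp_grip {'rect': [288.1,
[... 383 characters left out ...]
': [119.5, 207.4, 35.6, 53.4], 'p': 0.74}
top nest {'rect': [374.1, 197.0, 38.6, 50.2], 'p': 0.67}
top nest {'rect': [252.4, 126.0, 38.7, 77.7], 'p': 0.61}
top nest {'rect': [284.3, 211.1, 36.4, 49.5], 'p': 0.58}
top clamp {'rect': [392.8, 203.5, 14.9, 25.9], 'p': 0.8}
top clamp {'rect': [301.8, 219.9, 9.4, 26.8], 'p': 0.65}
top clamp {'rect': [115.7, 220.3, 20.3, 23.6], 'p': 0.65}
top clamp_grip {'rect': [390.7, 203.9, 18.5, 25.3], 'p': 0.77}
top clamp_grip {'rect': [116.0, 217.1, 18.0, 25.7], 'p': 0.63}
top clamp_grip {'rect': [270.6, 125.2, 0.0, 38.9], 'p': 0.6}
top clamp_grip {'rect': [302.7, 221.0, 8.5, 28.0], 'p': 0.48}
top cream_unit_mid {'rect': [257.0, 176.7, 25.4, 19.1], 'p': 0.83}
```

```bash
python3 - <<'E'
import cv2
a=cv2.imread('pics/side0.png')[90:270,160:360]; cv2.imwrite('pics/sidec.png',cv2.resize(a,None,fx=3.3,fy=3.3,interpolation=2)[:, :])
a=cv2.imread('pics/top0.png')[110:270,100:430]; cv2.imwrite('pics/topc.png',cv2.resize(a,None,fx=2.4,fy=2.4,interpolation=2))
E
```

```text
(no output)
```

View pics/sidec.png

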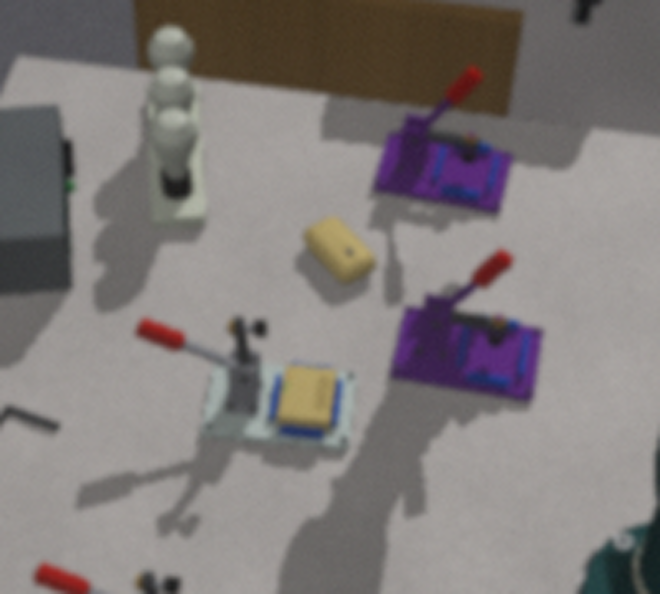

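View pics/topc.png

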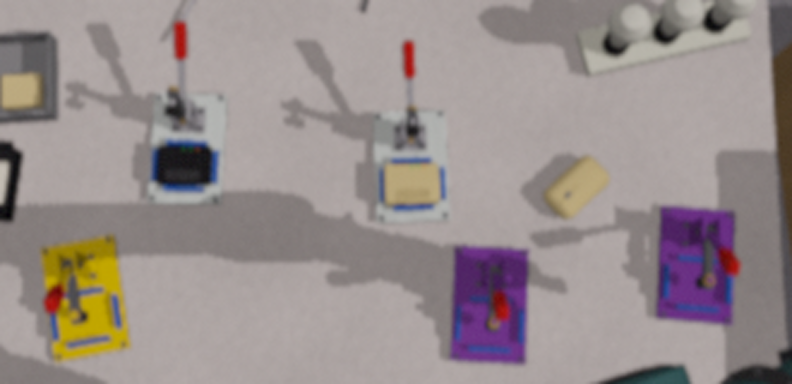

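The side picture shows the cream nest's sleeve at about (208,191) and the converter at about (253,210). In the top picture the sleeve is at about (270,134) and the converter at about (272,187). The black nest is to the left in the top image, and the purple and yellow nests are decoys.

```bash
cat >> h.py <<'E'
def proj(f,P):
    M=R.from_rotvec(f['orientation']).as_matrix(); c=(np.atleast_2d(P)-f['eye'])@M
    K=f['camera_matrix']; return np.c_[K[0,0]*c[:,0]/-c[:,2]+K[0,2],K[1,1]*c[:,1]/c[:,2]+K[1,2]]
def blob(f,kind,box):
    h=cv2.cvtColor(f['img'],cv2.COLOR_BGR2HSV).astype(int); H,S,V=h[...,0],h[...,1],h[...,2]
    m=((H<8)|(H>172))&(S>140)&(V>70) if kind=='red' else (H>12)&(H<32)&(S>65)&(V>110)
    k=np.zeros_like(m); x,y,w,hh=box; k[y:y+hh,x:x+w]=1; m&=k
    n,l,st,c=cv2.connectedComponentsWithStats(m.astype(np.uint8))
    i=1+np.argmax(st[1:,4]); return c[i],st[i]
def model(p,q=1.66):
    c,s=np.cos(p[2]),np.sin(p[2])
    def w(x,y,z): return np.array([p[0]+c*x-s*y,p[1]+s*x+c*y,z])
    a=q-.524; return w(105*np.sin(a),0,65+105*np.cos(a)), w(-70,0,36), w
E
python3 - <<'E'
from h import *
from scipy.optimize import least_squares
B={'side':((198,180,30,20),(238,195,30,30)),'top':((262,122,16,30),(255,172,32,30))}
fs={n:bot.grab_frame(n) for n in B}; obs={}
for n in B:
    obs[n]=[blob(fs[n],k,b) for k,b in zip(('red','cream'),B[n])]; print(n,obs[n])
def res(p):
    s,c,_=model(p); c=c-[0,0,4]
    return np.r_[tuple((proj(fs[n],P)[0]-obs[n][i][0]) for n in B for i,P in enumerate((s,c)))]
best=min((least_squares(res,[600,-200,y]) for y in (0,1.5,-1.5,3)),key=lambda r:r.cost)
print(best.x,best.fun.round(2)); s,c,w=model(best.x); print(s,c,np.hypot(*s[:2]))
np.save('nest.npy',best.x)
# free sleeve triangulation
r=least_squares(lambda P:np.r_[tuple((proj(fs[n],P)[0]-obs[n][0][0]) for n in B)],s); print('sleeve tri',r.x,r.fun)
E
```

```text
side [(array([208.44444444, 190.7962963 ]), array([202, 187,  13,   8,  54], dtype=int32)), (array([252.56451613, 209.45564516]), array([245, 201,  16,  18, 248], dtype=int32))]
top [(array([269.97619048, 134.23809524]), array([268, 128,   4,  14,  42], dtype=int32)), (array([271.10119048, 186.30059524]), array([261, 178,  22,  17, 336], dtype=int32))]
[ 5.06273735e+02 -1.91066160e+02  3.81658885e-02] [ 0.01  1.07 -0.05  0.57  0.76  0.28  0.41 -0.46]
[ 601.4347501  -187.43249124  109.22869719] [ 436.32471105 -193.73712407   36.        ] 629.9640445332238
sleeve tri [ 599.88327126 -184.6596722   118.51486451] [ 0.1190136   0.05147948  0.01255455 -0.12019611]
```

```bash
cat >> h.py <<'E'
def rel(targets,yaw):
    s=bot.read_state(); A=R.from_rotvec(s['tcp_rot']); T=R.from_euler('z',yaw)*R.from_euler('x',np.pi)
    for t in targets: print((A.inv().apply(np.array(t)-s['eef_pos'])/10).round(2),(A.inv()*T).as_rotvec().round(3),'from',s['eef_pos'].round(1))
E
python3 - <<'E'
from h import *
p=np.load('nest.npy'); s,c,w=model(p)
rel([(400,-440,300),(s[0],-186,260),(s[0],-186,s[2]-18.7)],p[2])
for q in (1.66,1.4,1.1,.8,.5,.2,.05): print(q,model(p,q)[0].round(1))
E
```

```text
[ 26.45 -19.24  -6.87] [0.    0.    0.239] from [ 198.1 -697.4  231.3]
[ 52.77 -38.17  -2.87] [0.    0.    0.239] from [ 198.1 -697.4  231.3]
[ 52.77 -38.17  14.08] [0.    0.    0.239] from [ 198.1 -697.4  231.3]
1.66 [ 601.4 -187.4  109.2]
1.4 [ 586.9 -188.   132.2]
1.1 [ 563.4 -188.9  153.1]
0.8 [ 534.9 -190.   166. ]
0.5 [ 503.8 -191.2  170. ]
0.2 [ 472.9 -192.3  164.5]
0.05 [ 458.4 -192.9  158.4]
```

```bash
python3 -m inch '[[[3,-2,-6,0,0,0.03],[6.5,-4.5,-7,0,0,0.06],[10,-7,-7,0,0,0.09],[13.3,-9.5,-7,0,0,0.12],[16.6,-12,-7,0,0,0.15],[19.9,-14.4,-7,0,0,0.18],[23.2,-16.8,-7,0,0,0.21],[26.5,-19.2,-7,0,0,0.239]]]' 1 30
python3 -m inch '[[[3.3,-1,0,0,0,0],[6.6,-2,0,0,0,0],[10,-3,0,0,0,0],[13.5,-4.2,0,0,0,0],[17,-5.4,0,0,0,0],[20.5,-6.6,0,0,0,0],[24,-7.8,0,0,0,0],[27,-9,0,0,0,0]]]'
python3 -c "
from h import *
rel([(601,-186,260),(601,-186,90.5)],.038)"
```

```text
time: 1.27
eef_pos: [388.6, -455.1, 301.8]
tcp_rot: [3.14, 0.057, 0.001]
wrist_force: [0.4, 0.4, 0.1]
opening: 85.5
grip_force: 0.0
time: 1.93
eef_pos: [656.5, -355.2, 301.3]
tcp_rot: [-3.141, -0.061, -0.002]
wrist_force: [1.2, 0.3, -0.0]
opening: 85.3
grip_force: 0.0
[ -4.89 -17.12   4.13] [-0.    -0.001  0.001] from [ 656.5 -355.2  301.3]
[ -4.91 -17.12  21.08] [-0.    -0.001  0.001] from [ 656.5 -355.2  301.3]
```

```bash
python3 -m inch '[[[-1,-3.5,0,0,0,0],[-2,-7,0,0,0,0],[-3,-10.5,1,0,0,0],[-4,-14,3,0,0,0],[-4.9,-17,5,0,0,0],[-4.9,-17.1,7,0,0,0],[-4.9,-17.1,9,0,0,0],[-4.9,-17.1,10,0,0,0]]]'
python3 - <<'E'
from h import *
rel([(601,-186,90.5)],.038)
a=[bot.grab_frame(n) for n in('top','side')]
p=np.load('nest.npy')
for f,b in zip(a,((240,90,80,100),(170,140,100,90))):
    print(proj(f,[bot.read_state()['eef_pos'],model(p)[0]]))
    c=proj(f,model(p)[0])[0].astype(int)
    i=f['img'][c[1]-50:c[1]+50,c[0]-60:c[0]+60]; b=cv2.resize(i,None,fx=3.3,fy=5,interpolation=2) if 0 else cv2.resize(i,None,fx=3.2,fy=3.2,interpolation=2)
    out=b if f is a[0] else np.hstack([out,b])
cv2.imwrite('pics/c2.png',out)
E
```

```text
time: 2.6
eef_pos: [597.3, -186.2, 199.3]
tcp_rot: [-3.14, -0.062, 0.005]
wrist_force: [-0.2, -0.0, 0.6]
opening: 85.2
grip_force: 0.0
[4.100e-01 1.000e-02 1.088e+01] [-0.001  0.003  0.002] from [ 597.3 -186.2  199.3]
[[271.42812732 127.24814214]
 [270.73815343 134.52268032]]
[[208.296306   175.39028973]
 [208.4509612  191.87100671]]
```

View pics/c2.png

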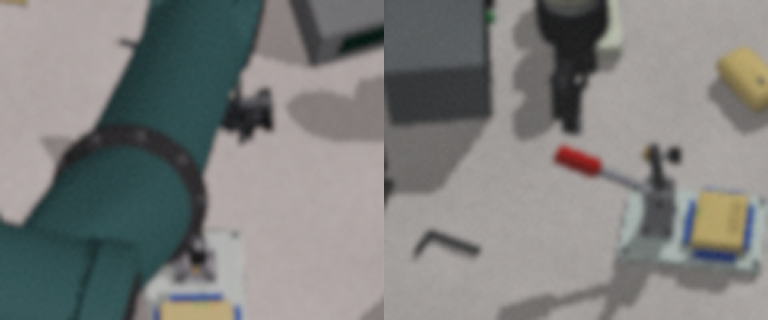

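The side view shows the open gripper right above the red sleeve, with the fingertip at about (206,182) and the sleeve at about (208,191). The top view is blocked by the arm. I'll go down and grip.

```bash
python3 -m inch '[[[0.3,0,2.5,0,0,0],[0.4,0,5,0,0,0],[0.4,0,7.5,0,0,0],[0.4,0,9.5,0,0,0],[0.4,0,10.9,0,0,0],[0.4,0,10.9,0,0,0]]]'
python3 -m inch '[[[0,0,0,0,0,0],[0,0,0,0,0,0],[0,0,0,0,0,0],[0,0,0,0,0,0],[0,0,0,0,0,0],[0,0,0,0,0,0],[0,0,0,0,0,0],[0,0,0,0,0,0]]]' 0 25
```

```text
time: 3.2
eef_pos: [601.6, -188.0, 90.4]
tcp_rot: [-3.14, -0.058, 0.005]
wrist_force: [-0.5, -0.0, -0.5]
opening: 85.6
grip_force: 0.0
time: 3.87
eef_pos: [603.2, -186.0, 93.4]
tcp_rot: [-3.14, -0.064, -0.001]
wrist_force: [-1.3, 1.8, 5.5]
opening: 17.7
grip_force: 26.3
```

```bash
python3 -m inch '[[[-0.4,0,-0.8,0,0,0],[-0.83,0,-1.46,0,0,0],[-1.5,0,-2.3,0,0,0],[-2.17,0,-3.07,0,0,0],[-3,0,-3.8,0,0,0],[-3.8,0,-4.38,0,0,0],[-3.8,0,-4.38,0,0,0]]]'
python3 -c "
from h import *
s=bot.read_state();print(s['joint_efforts'],s['ft_torque'])"
```

```text
time: 4.45
eef_pos: [562.5, -188.2, 137.5]
tcp_rot: [-3.14, -0.059, 0.002]
wrist_force: [1.9, 4.7, -4.4]
opening: 17.7
grip_force: 25.6
[  3.54561523 -50.42861938   3.89013335 -14.58237201   0.3323302
   0.46393865  -0.33891158] [ 0.57893582 -0.42826817  0.37855828]
```

```bash
python3 -m inch '[[[-0.9,0,-0.55,0,0,0],[-1.86,0,-0.97,0,0,0],[-2.9,0,-1.3,0,0,0],[-3.88,0,-1.54,0,0,0],[-4.9,0,-1.68,0,0,0],[-5.97,0,-1.7,0,0,0],[-7,0,-1.62,0,0,0],[-8.05,0,-1.44,0,0,0]]]'
python3 -m inch '[[[-0.8,0,0.25,0,0,0],[-1.5,0,0.5,0,0,0],[-1.9,0,0.7,0,0,0],[-1.9,0,0.7,0,0,0]]]'
```

```text
time: 5.12
eef_pos: [483.2, -192.5, 151.3]
tcp_rot: [3.141, 0.058, 0.001]
wrist_force: [1.5, 3.5, 0.9]
opening: 17.3
grip_force: 25.7
time: 5.45
eef_pos: [460.5, -193.7, 142.8]
tcp_rot: [-3.141, -0.056, 0.012]
wrist_force: [-6.1, 0.7, 8.5]
opening: 17.4
grip_force: 27.9
```

Now at about q = 0.1. I'll release and let it hold.

```bash
for i in 1 2 ; do python3 -m inch '[[[0,0,0,0,0,0],[0,0,0,0,0,0],[0,0,0,0,0,0],[0,0,0,0,0,0],[0,0,0,0,0,0],[0,0,0,0,0,0],[0,0,0,0,0,0],[0,0,0,0,0,0]]]' 1 ; done
python3 - <<'E'
from h import *
a=[bot.grab_frame(n) for n in('top','side')]
p=np.load('nest.npy')
for f in a:
    c=proj(f,model(p,0)[0])[0].astype(int); print(c,proj(f,[model(p,0)[0],model(p)[1]-[0,0,4]]))
    b=cv2.resize(f['img'][c[1]-50:c[1]+50,c[0]-60:c[0]+60],None,fx=3.2,fy=3.2,interpolation=2)
    out=b if f is a[0] else np.hstack([out,b])
cv2.imwrite('pics/c3.png',out)
E
```

```text
time: 6.12
eef_pos: [465.4, -192.6, 143.5]
tcp_rot: [3.141, 0.06, 0.0]
wrist_force: [-0.3, 0.6, -0.2]
opening: 85.3
grip_force: 0.0
time: 6.78
eef_pos: [465.2, -192.7, 143.5]
tcp_rot: [3.141, 0.059, -0.0]
wrist_force: [0.5, 0.3, 0.4]
opening: 85.6
grip_force: 0.0
[272 173] [[272.33834434 173.48414771]
 [271.51152435 185.83788551]]
[248 188] [[248.43035913 188.0112744 ]
 [252.51748844 210.02514485]]
```

View pics/c3.png

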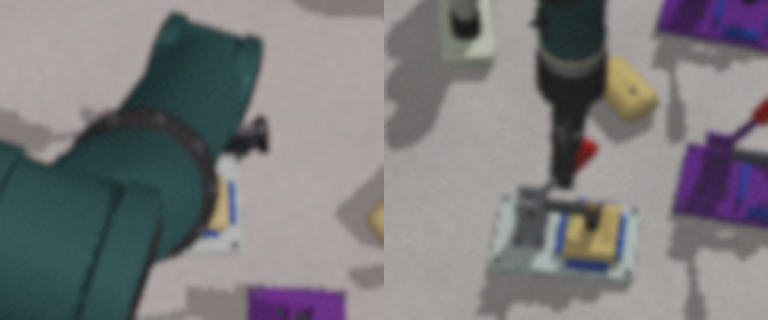

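The side view shows the clamp arm lying level on the converter at crop (595,215), the handle leaning over it behind the open fingers, and the converter in its nest. I'll wait without contact, recentre on the sleeve, then grip.

```bash
for i in 1 2 3; do python3 -m inch '[[[0,0,0,0,0,0],[0,0,0,0,0,0],[0,0,0,0,0,0],[0,0,0,0,0,0],[0,0,0,0,0,0],[0,0,0,0,0,0],[0,0,0,0,0,0],[0,0,0,0,0,0]]]' >/dev/null; done
python3 -m inch '[[[-0.5,0,0.3,0,0,0],[-1,0,0.6,0,0,0],[-1,0,0.6,0,0,0]]]'
python3 -m inch '[[[0,0,0,0,0,0],[0,0,0,0,0,0],[0,0,0,0,0,0],[0,0,0,0,0,0],[0,0,0,0,0,0],[0,0,0,0,0,0],[0,0,0,0,0,0],[0,0,0,0,0,0]]]' 0 25
```

```text
time: 9.13
eef_pos: [452.8, -192.9, 136.6]
tcp_rot: [-3.14, -0.058, 0.005]
wrist_force: [-0.9, -0.2, -1.2]
opening: 85.1
grip_force: 0.0
time: 9.8
eef_pos: [455.6, -194.1, 137.7]
tcp_rot: [3.14, 0.06, 0.001]
wrist_force: [-0.5, -3.9, 0.9]
opening: 17.9
grip_force: 29.1
```

```bash
python3 -m inch '[[[0.7,0,-0.4,0,0,0],[1.41,0,-0.68,0,0,0],[2.2,0,-0.95,0,0,0],[2.92,0,-1.15,0,0,0],[3.95,0,-1.33,0,0,0],[5,0,-1.41,0,0,0],[6.05,0,-1.38,0,0,0],[7.09,0,-1.25,0,0,0]]]'
python3 -m inch '[[[1,0,0.25,0,0,0],[2.02,0,0.57,0,0,0],[2.97,0,1,0,0,0],[3.88,0,1.53,0,0,0],[4.72,0,2.15,0,0,0],[5.51,0,2.85,0,0,0],[6.2,0,3.62,0,0,0],[6.85,0,4.46,0,0,0]]]'
python3 -m inch '[[[0.3,0,0.5,0,0,0],[0.5,0,0.8,0,0,0],[0.5,0,0.8,0,0,0]]]'
```

```text
time: 10.47
eef_pos: [521.2, -190.5, 149.6]
tcp_rot: [-3.14, -0.058, 0.017]
wrist_force: [-6.0, -0.6, 4.5]
opening: 17.7
grip_force: 27.1
time: 11.13
eef_pos: [597.3, -186.4, 104.8]
tcp_rot: [-3.14, -0.062, -0.005]
wrist_force: [2.4, 3.2, 1.0]
opening: 18.0
grip_force: 28.3
time: 11.38
eef_pos: [602.4, -186.1, 96.5]
tcp_rot: [-3.14, -0.062, -0.006]
wrist_force: [4.8, 3.5, -1.7]
opening: 17.8
grip_force: 28.2
```

Fully back near the open stop. I'll release and retreat up.

```bash
python3 -m inch '[[[0,0,0,0,0,0],[0,0,0,0,0,0],[0,0,0,0,0,0],[0,0,0,0,0,0],[0,0,0,0,0,0],[0,0,0,0,0,0],[0,0,0,0,0,0],[0,0,0,0,0,0]]]' 1
python3 -m inch '[[[0,0,-2,0,0,0],[0,0,-5,0,0,0],[0,0,-8.5,0,0,0],[0,0,-12,0,0,0],[0,0,-15.5,0,0,0],[0,0,-19,0,0,0],[0,0,-19,0,0,0]]]'
python3 -m inch '[[[1,3.5,0,0,0,0],[2,7,0,0,0,0],[3,10.5,0,0,0,0],[4,14,0,0,0,0],[5,17.5,0,0,0,0],[5,21,0,0,0,0],[5,21,0,0,0,0],[5,21,0,0,0,0]]]'
python3 - <<'E'
from h import *
B={'side':((198,180,30,20),(238,195,30,30)),'top':((262,122,16,30),(255,172,32,30))}
for n in B:
    f=bot.grab_frame(n); print(n,[blob(f,k,b)[0] for k,b in zip(('red','cream'),B[n])])
    i=f['img'][120:260,160:340] if n=='side' else f['img'][110:250,130:310]
    b=cv2.resize(i,None,fx=2.2,fy=2.2,interpolation=2); out=b if n=='side' else np.hstack([out,b])
cv2.imwrite('pics/c4.png',out)
E
```

```text
time: 12.05
eef_pos: [599.5, -187.7, 97.5]
tcp_rot: [3.141, 0.059, 0.0]
wrist_force: [0.5, -0.3, 0.0]
opening: 85.6
grip_force: 0.0
time: 12.63
eef_pos: [604.0, -188.9, 295.6]
tcp_rot: [3.137, 0.059, 0.022]
wrist_force: [0.0, -0.2, 1.4]
opening: 85.1
grip_force: 0.0
time: 13.3
eef_pos: [655.7, -399.6, 286.3]
tcp_rot: [3.14, 0.051, -0.003]
wrist_force: [1.0, 0.5, -0.5]
opening: 85.5
grip_force: 0.0
side [array([208.44444444, 190.7962963 ]), array([252.60323887, 209.5465587 ])]Traceback (most recent call last):
  File "<stdin>", line 4, in <module>
  File "h.py", line 12, in blob
    i=1+np.argmax(st[1:,4]); return c[i],st[i]
        ~~~~~~~~~^^^^^^^^^^
    return _wrapfunc(a, 'argmax', axis=axis, out=out, **kwds)
    return bound(*args, **kwds)
ValueError: attempt to get argmax of an empty sequence
```

In the side view the sleeve is at exactly its starting pixel and the converter has moved 0.1 px. The arm is clear (it only blocks the top view).

```bash
python3 -m inch '[[[0,0,0,0,0,0],[0,0,0,0,0,0],[0,0,0,0,0,0],[0,0,0,0,0,0]]]'; python3 -c "
from rig import bot
print(bot.finish_job())"
```

```text
time: 13.73
eef_pos: [657.8, -394.4, 287.7]
tcp_rot: [-3.141, -0.062, -0.001]
wrist_force: [-0.6, 0.9, 0.7]
opening: 85.3
grip_force: 0.0
the job is handed in; nothing more can be done
None
```

I swung the cream converter's clamp shut, let go for about 3 s, swung it back open and handed the job in at about 14 s; the side camera shows the handle and converter back where they started, the arm never went near the black nest, and no verdict was returned.

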